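# Change the gas over from one bench cock to the other

### The job

Change the gas over. The cock whose lever stands square across its pipe is shut; the other, whose lever is turned from there towards its nozzle, is running. First shut the running one fully, until its lever is against the stop and has sprung up into its latch; only then open the other one fully, up to its stop, so that its lever too has sprung up into its latch there. Feel for the stops and do not force them: the free-standing cocks must stay as they stand, neither dragged round nor tipped, and leave the other things on the bench where they are.

Things in the scene. Friction and masses are not known exactly. Their poses are not given: they have to be found in the camera images.
- cock_a: Loose gas cock, running at the start (turn 0.6 to 1.0, lever down); may be left or right. Dark round foot 92 mm wide, brass pipe along x, 44 mm up, from x = -50 (steel cap) to +62 mm (ribbed nozzle); steel bonnet and collar 54 mm wide, top at 77 mm. 1.4 to 2.4 kg: about 0.3 N m on a stop drags it round. Origin: centre of the foot's underside, on the lever's axis; z up.
- cock_a_nozzle (a point): Tip of the ribbed brass hose nozzle, 62 mm from the turning axis along the body's x, 44 mm up.
- cock_a_hub (a point): On the turning axis, half-way up the lever. Its axes turn with the lever: the lever points along its -y.
- cock_a_grip (a point): Middle of the black lever's long arm, half-way up, 18 mm from the turning axis; axes as at the hub. Lever: bar 10 mm thick (its x), 30 mm high, from 12 mm behind to 54 mm in front of the axis, round 23 mm hub on the axis; underside 90 mm above the bench, 13 mm above the bonnet, when sprung up (9 mm lower fully down).
- cock_a_turn (a joint): Angle of the lever: 0 = shut, lever points along the body's -y, across the pipe; at 1.571 it points along the body's +x, above the nozzle. Opens counter-clockwise seen from above. Hard stop at 0; the hard stop at open is set by hand and is not measured: somewhere from 1.27 to 1.87. Light friction, about 0.1 N m; stays where it is left.
- cock_a_press (a joint): How far the lever is down: 0 sprung up, 0.009 on its lower stop; spring 5.6 N up, 12 N down. At either stop (within about 0.07 rad of it) it springs up when let go, and a pin latches it. To leave a latch: push down at least 7.5 mm and hold down until turned 0.3 rad; from there a collar keeps it about 7 mm down.
- cock_b: Loose gas cock, shut at the start (turn under 0.03, latched); may be left or right. Dark round foot 92 mm wide, brass pipe along x, 44 mm up, from x = -50 (steel cap) to +62 mm (ribbed nozzle); steel bonnet and collar 54 mm wide, top at 77 mm. 1.4 to 2.4 kg: about 0.3 N m on a stop drags it round. Origin: centre of the foot's underside, on the lever's axis; z up.
- cock_b_nozzle (a point): Tip of the ribbed brass hose nozzle, 62 mm from the turning axis along the body's x, 44 mm up.
- cock_b_hub (a point): On the turning axis, half-way up the lever. Its axes turn with the lever: the lever points along its -y.
- cock_b_grip (a point): Middle of the black lever's long arm, half-way up, 18 mm from the turning axis; axes as at the hub. Lever: bar 10 mm thick (its x), 30 mm high, from 12 mm behind to 54 mm in front of the axis, round 23 mm hub on the axis; underside 90 mm above the bench, 13 mm above the bonnet, when sprung up (9 mm lower fully down).
- cock_b_turn (a joint): Angle of the lever: 0 = shut, lever points along the body's -y, across the pipe; at 1.571 it points along the body's +x, above the nozzle. Opens counter-clockwise seen from above. Hard stop at 0; the hard stop at open is set by hand and is not measured: somewhere from 1.27 to 1.87. Light friction, about 0.1 N m; stays where it is left.
- cock_b_press (a joint): How far the lever is down: 0 sprung up, 0.009 on its lower stop; spring 5.6 N up, 12 N down. At either stop (within about 0.07 rad of it) it springs up when let go, and a pin latches it. To leave a latch: push down at least 7.5 mm and hold down until turned 0.3 rad; from there a collar keeps it about 7 mm down.
- vial_1: Bystander, stays where it is: glass vial with black cap, 27 mm wide, 56 high; origin at the centre of its underside.

How it is judged:
On the way, in this order (a step that is already met when the one before it is completed fails the run):
1. the cock that was open is shut: lever on its stop and sprung up into the latch, the other cock still shut (value of joint cock_a_turn below 0.06 rad and value of joint cock_a_press below 0.0025 m and value of joint cock_b_turn below 0.12 rad), for 0.2 s.
2. the other cock is open, lever on its stop and sprung up into the latch (value of joint cock_b_turn above 1.1 rad and value of joint each of cock_b_press, cock_a_press below 0.0025 m and value of joint cock_a_turn below 0.06 rad), for 0.2 s.
At the end, for the whole second after the job is handed in: The cock that was open at the start is shut (turn joint under 0.06 rad, lever sprung up: press joint under 2.5 mm), the other is open and latched at its stop (turn joint over 1.1 rad, press joint under 2.5 mm), both stand upright (within 3 degrees) and at rest (all of step 2 and linear speed of each of cock_a, cock_b below 0.01 m/s and angle between each of cock_a, cock_b's own z axis and vertical below 0.05 rad); the robot touches nothing.
It fails at once if both cocks open at once (the first more than 0.15 rad, the second more than 0.25 rad from shut) (value of joint cock_a_turn above 0.15 rad and value of joint cock_b_turn above 0.25 rad).
It fails at once if a cock is shifted by more than 10 mm at its foot (distance of any of cock_a, cock_b from where it was at the start of the episode above 0.01 m).
It fails at once if a cock is dragged round: its nozzle tip is more than 8 mm from where it was (distance of any of cock_a_nozzle, cock_b_nozzle from where it was at the start of the episode above 0.008 m).
It fails at once if a cock is tipped by more than 0.25 rad (angle between any of cock_a, cock_b's own z axis and vertical above 0.25 rad).
It fails at once if the vial is moved by more than 20 mm (distance of vial_1 from where it was at the start of the episode above 0.02 m).
It also fails if it takes over 61 s, if anything falls off the work surface, if the arm or the gripper's body presses on something with over 40 N, if the wrist force passes 120 N, or if a joint passes its speed limit or range.

### The arm

A 6-joint arm with a two-finger parallel gripper is mounted at the origin on a cart in front of the work surface, level with it; the furniture and walls round the work are solid. World frame = base frame: x ahead of the robot, y to its left, z up, the work surface at z = 0. Lengths are in m, angles in rad, forces in N, time in s.
With the tool pointing down it reaches from about 0.35 to 0.975 m from the base axis. Payload 4.9 kg.
Tool frame: the origin (TCP) lies midway between the tips of the shut fingers; the grasp point (between the pads) lies 19 mm behind it; z points along the fingers, y is the line along which they close (so a half turn about z gives the same grasp; the last joint's range is limited). The gripper opens to 85 mm and grips with 20 to 120 N. Pads are 22 mm wide; open, the fingers measure 114 mm over their backs; the gripper's body (76 mm by 85 mm) begins 54 mm behind the grasp point. The pads swing forward as they close: fully open they stand 13 mm farther back than shut.
Start: joints at [-1.261, 0.053, 1.613, -0, 1.476, -0.119], TCP at [0.26, -0.568, 0.231] pointing down, gripper open.
Joint ranges: [-3.01, 3.01], [-1.01, 2.22], [0.06, 2.58], [-1.02, 4.17], [0.09, 2.62], [-3.14, 3.14]. Speed limits (rad/s): [2.57, 2.57, 3.14, 3.14, 3.14, 3.14].

### API

Orientations are given as a unit quaternion [w, x, y, z].
In Python, from plant import * gives the robot as it stands.
- The arm moves only by the tool jog_arm, never from a script. Its argument "targets" is a list of rows, each a list of 3 entries, a list of its own where there are three numbers: the shift along the tool's x, y, z in units of 25 mm (1.0 is 25 mm), then the turn, a rotation vector about the tool's x, y, z in units of 8 degrees (1.0 is 8 degrees), then the opening in per cent of the stroke, from 0 (shut) to 100 (fully open). A call has 1 to 8 rows; each row is the pose to reach, as a shift and turn from the pose commanded when the call began, along the tool's axes at that moment; what a row does not reach only later rows make up. A row lasts 1/8 s, in which the tool goes at most 62.5 mm and 10.7 degrees, less where a joint would pass 70% of its speed; a pose out of reach is approached as far as the arm can. A call with a gripper value outside its range is refused whole. The fingers move at their own pace and stop on an object; the grip force is fixed at half the most. Time passes only in rows, so rows that repeat a pose let the fingers close. It gives the time, the measured TCP pose, the force, the opening and the grip force at its end, in the units of the state.
- state(): the state, without advancing time (a new reading comes with each control period).
- grab_frame(name): name is "scene" or "top" or "wrist"; returns (picture, depth): 400x640x3 uint8, red, green, blue; 400x640 float32, m along the optical axis (not along the pixel's ray), 0 where there is no reading.
- camera_params(name): a dict with "fovy" (degrees; the focal length in pixels is half the picture's height over the tangent of half this angle, whatever the lens; pixels are square), "cx", "cy" (the principal point, pixels), "rvec" (rotation vector, rad) and "tvec" (3), from world to camera coordinates, as OpenCV has them; the wrist camera has in their place "hand_eye" (4x4, takes a point from camera to tool coordinates, whose origin is the TCP and whose axes are the flange's). Camera axes: x right, y down, z forward; pixel columns grow to the right and rows downward; lengths in m; the calibration is good to about 2 mm. A picture is of the moment at which its call begins: read the wrist's pose just before it. camera_params takes no time and is no camera call.
- job_done(): hands the job in; it is judged then, once.
The state is a dict: "time": time; "joint_pos": joint angles; "joint_vel": joint speeds; "joint_efforts": joint torques, N m; "tool_pos": TCP position; "tool_rot": TCP orientation; "contact_force": force on the tool from outside, world axes, zero at the start; "ft_torque": the same for the moment, N m; "gripper_width": opening from 0.0 (shut) to 1.0 (fully open); "grasp_force": force on a finger pad.
Only numpy, scipy, OpenCV 4.12 (cv2) and the standard library are available. Lean on these libraries where they do the work, as an engineer would, in place of code of your own. Each camera call takes 0.05 s, during which the arm holds its last target. There are 200 camera calls.

## Working session

There is one attempt and no reset: what is moved stays moved. The work goes in short steps, Python scripts to look and compute and a tool call to move; the robot and the scene stay as the last step left them, time stands still between calls to the robot, and variables do not carry over. Pictures are saved under pics/ and viewed, at most 10 in all, crops included, and the job is handed in when it is done.

Besides the shell and the picture viewer there is one more tool, called after "Request:" in YAML: its name, and indented under it one key for each argument. jog_arm: Moves the arm, as the interface text tells. Its arguments: {"type":"object","properties":{"targets":{"type":"array"}},"required":["targets"]}

```bash
mkdir -p pics; ls
python3 - <<'E'
from plant import *
import cv2,numpy as np
for n in("scene","top"):
    p,d=grab_frame(n); cv2.imwrite(f"pics/{n}0.png",p[:,:,::-1]); np.savez(f"pics/{n}0.npz",p=p,d=d); print(camera_params(n))
print(camera_params("wrist")); print(state())
E
```

```text
pics
{'fovy': 46.90465953182978, 'cx': 323.20541854659507, 'cy': 196.59398176716712, 'rvec': array([ 0.75920683, -2.53055467,  1.19442512]), 'tvec': array([0.44383468, 0.25009548, 0.66797092])}
{'fovy': 56.192270980143725, 'cx': 325.35300066320366, 'cy': 196.3292146522355, 'rvec': array([ 2.20180716, -2.17013691,  0.10243838]), 'tvec': array([-0.01440622,  0.52587999,  0.91250984])}
{'fovy': 58.26792663856586, 'cx': 320.28423451050963, 'cy': 203.25871093482618, 'hand_eye': array([[ 1.21353094e-03, -9.48101736e-01, -3.17964819e-01,
         8.20556026e-02],
       [ 9.99999264e-01,  1.14506305e-03,  4.02226183e-04,
         6.27537582e-04],
       [-1.72615760e-05, -3.17965073e-01,  9.48102427e-01,
        -1.40952280e-01],
       [ 0.00000000e+00,  0.00000000e+00,  0.00000000e+00,
         1.00000000e+00]])}
{'time': 0.1, 'joint_pos': array([-1.26099342e+00,  5.33487252e-02,  1.61416082e+00, -1.80353076e-05,
        1.47604435e+00, -1.19010935e-01]), 'joint_vel': array([-0.00085936, -0.00091255, -0.00188988,  0.00150182,  0.0001105 ,
        0.00070473]), 'joint_efforts': array([ 1.54297768e-04, -3.94900990e+01, -3.71363318e+01, -1.43157299e-04,
        3.90902802e-03, -4.39359354e-06]), 'tool_pos': array([ 0.25968214, -0.56786209,  0.23014763]), 'tool_rot': array([-9.75306888e-04,  9.77102101e-01,  2.12768705e-01, -1.02340990e-04]), 'contact_force': array([ 0.3332119 ,  0.20877205, -0.63674317]), 'ft_torque': array([ 0.01798912,  0.00244192, -0.00131642]), 'grasp_force': 0.0, 'gripper_width': 1.0003249670011332}
```

View pics/top0.png

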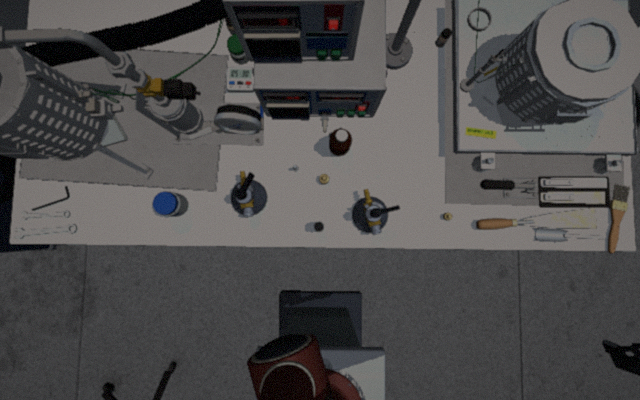

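View pics/scene0.png

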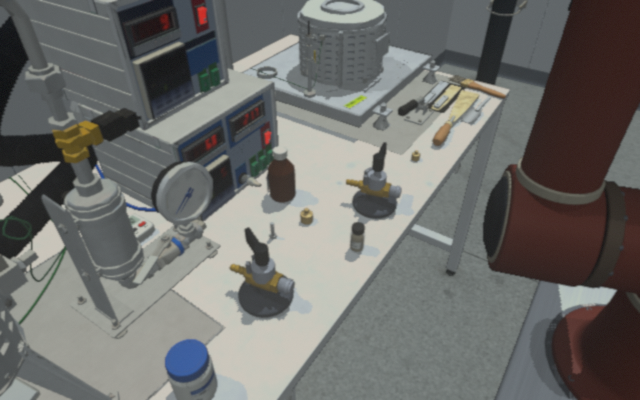

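The top view shows the left cock near (248,197) with its lever towards its nozzle (running, cock_a). The right cock near (372,214) has its lever square across the pipe, pointing right (shut, cock_b). The vial is at (319,227). Next I'll crop and measure.

```bash
cat > h.py <<'E'
import numpy as np, cv2
from plant import *
def cam(n,shape=400):
    c=camera_params(n); f=200/np.tan(np.radians(c['fovy']/2))
    K=np.array([[f,0,c['cx']],[0,f,c['cy']],[0,0,1]])
    R=cv2.Rodrigues(c['rvec'])[0]; return K,R,np.array(c['tvec'])
def pts(n,d):
    K,R,t=cam(n); v,u=np.mgrid[:400,:640]
    P=np.stack([(u-K[0,2])/K[0,0]*d,(v-K[1,2])/K[1,1]*d,d],-1)
    return (P-t)@R
E
python3 - <<'E'
from h import *
z=np.load('pics/top0.npz');p,d=z['p'],z['d'];P=pts('top',d)
c=np.hstack([cv2.resize(p[160:240,a:a+80],(400,400),interpolation=cv2.INTER_CUBIC) for a in(208,332)])
cv2.imwrite('pics/crop0.png',c[:,:,::-1])
hsv=cv2.cvtColor(p,cv2.COLOR_RGB2HSV)
for nm,a in(('L',208),('R',332)):
    S=np.zeros((400,640),bool);S[160:240,a:a+80]=1
    Z=P[...,2]
    for q,m in(('lever',S&(Z>.095)&(Z<.15)),('brass',S&(hsv[...,1]>110)&(hsv[...,0]>10)&(hsv[...,0]<35)&(Z>.02)&(Z<.09)),('foot',S&(Z>.006)&(Z<.03))):
        X=P[m]; print(nm,q,len(X),X.mean(0).round(4) if len(X) else '')
        if len(X)>5:
            r=cv2.minAreaRect((X[:,:2]*1000).astype(np.float32)); print(r, X[:,2].max().round(4),np.median(X[:,2]).round(4))
E
```

```text
L lever 212 [0.5363 0.1775 0.1122]
((538.8772583007812, 174.1121063232422), (20.934410095214844, 65.20806121826172), 56.508663177490234) 0.1203 0.1139
L brass 102 [0.5287 0.1857 0.0542]
((536.548828125, 182.99066162109375), (87.28146362304688, 28.291767120361328), 2.478297233581543) 0.0627 0.0538
L foot 579 [0.5214 0.1816 0.0148]
((526.6620483398438, 199.76602172851562), (193.78390502929688, 171.03890991210938), 7.152139186859131) 0.0231 0.0154
R lever 179 [ 0.4871 -0.1327  0.1206]
((486.52593994140625, -139.250244140625), (21.128093719482422, 64.76882934570312), 7.867390155792236) 0.1264 0.1216
R brass 117 [ 0.4969 -0.1133  0.0539]
((496.90380859375, -110.16934204101562), (87.0096435546875, 28.1566104888916), 21.470888137817383) 0.0626 0.0529
R foot 558 [ 0.4823 -0.1102  0.0148]
((504.9914855957031, -116.05828094482422), (167.44580078125, 183.789794921875), 0.7754612565040588) 0.0217 0.0151
```

View pics/crop0.png

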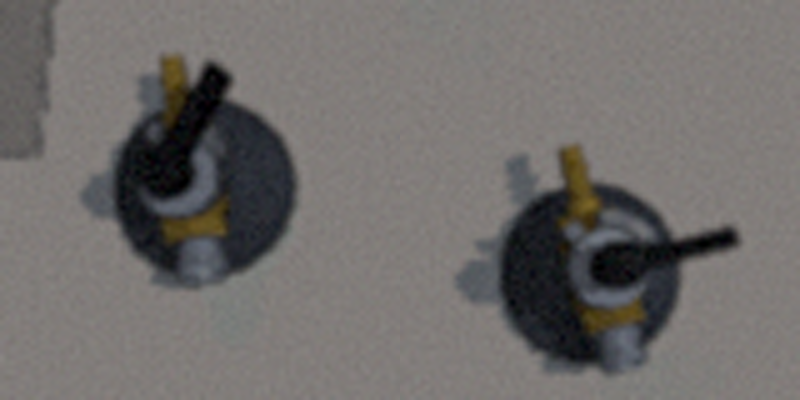

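Measured hubs are a ≈ (0.521, 0.186), lever at −33.5°, turn about 0.94, and b ≈ (0.484, −0.119), lever at −82°. Lever tops come out at about 0.114 (a, down) and 0.121 (b, sprung up), which matches the given sizes. I'll view both with the wrist camera before gripping.

```bash
cat >> h.py <<'E'
from scipy.spatial.transform import Rotation as Ro
def down(yaw): # tool x at yaw (deg), z down
    return Ro.from_euler('z',yaw,degrees=True)*Ro.from_euler('x',180,degrees=True)
def go(pos,yaw,frm=None):
    if frm is None:
        s=state(); q=s['tool_rot']; p0=np.array(s['tool_pos']); R0=Ro.from_quat([q[1],q[2],q[3],q[0]])
    else: p0=np.array(frm[0]); R0=down(frm[1])
    print('shift',(R0.inv().apply(np.array(pos)-p0)/.025).round(2),'turn',((R0.inv()*down(yaw)).as_rotvec(degrees=True)/8).round(2))
E
python3 - <<'E'
from h import *
go([.484,-.13,.23],98); go([.53,.18,.23],146.5,([.484,-.13,.23],98))
E
```

```text
shift [ 15.44 -12.2    0.03] turn [-0.01 -0.01 -9.18]
shift [12.02  3.55  0.  ] turn [ 0.    0.   -6.06]
```

Request:
jog_arm:
  targets:
    - [[15.44, -12.2, 0], [0, 0, -9.2], 100]
    - [[15.44, -12.2, 0], [0, 0, -9.2], 100]
    - [[15.44, -12.2, 0], [0, 0, -9.2], 100]
    - [[15.44, -12.2, 0], [0, 0, -9.2], 100]
    - [[15.44, -12.2, 0], [0, 0, -9.2], 100]
    - [[15.44, -12.2, 0], [0, 0, -9.2], 100]
    - [[15.44, -12.2, 0], [0, 0, -9.2], 100]
    - [[15.44, -12.2, 0], [0, 0, -9.2], 100]

```text
time: 1.1
tool_pos: [0.4845, -0.1283, 0.231]
tool_rot: [-0.0, 0.654, 0.756, 0.0]
contact_force: [-0.3, -0.4, -0.3]
gripper_width: 0.996
grasp_force: 0.0
```

Request:
jog_arm:
  targets:
    - [[0, 0, 0], [0, 0, 0], 100]
    - [[0, 0, 0], [0, 0, 0], 100]
    - [[0, 0, 0], [0, 0, 0], 100]

```text
time: 1.48
tool_pos: [0.4836, -0.1317, 0.2311]
tool_rot: [-0.0, 0.656, 0.755, -0.0]
contact_force: [0.4, -0.6, -0.0]
gripper_width: 1.0
grasp_force: 0.0
```

```bash
cat >> h.py <<'E'
def wristpts():
    s=state(); q=s['tool_rot']; R0=Ro.from_quat([q[1],q[2],q[3],q[0]])
    p,d=grab_frame('wrist'); c=camera_params('wrist'); f=200/np.tan(np.radians(c['fovy']/2))
    v,u=np.mgrid[:400,:640]; C=np.stack([(u-c['cx'])/f*d,(v-c['cy'])/f*d,d],-1)
    H=c['hand_eye']; P=R0.apply((C@H[:3,:3].T+H[:3,3]).reshape(-1,3))+s['tool_pos']
    P=P.reshape(400,640,3); P[d==0]=0
    return p,P
def lever(P,ztop):
    Z=P[...,2]; m=((Z>ztop-.008)&(Z<ztop+.008)).astype(np.uint8)
    n,l,st,_=cv2.connectedComponentsWithStats(m); out=[]
    for i in range(1,n):
        if st[i,4]<400: continue
        X=P[l==i]
        # long arm: fit line by median along rect axis
        r=cv2.minAreaRect((X[:,:2]*1000).astype(np.float32))
        print('comp',st[i,4],'z',np.median(X[:,2]).round(4),'mean',X.mean(0).round(4),np.round(r[0],1),np.round(r[1],1),round(r[2],1))
        u=np.linalg.svd(X[:,:2]-X[:,:2].mean(0),full_matrices=False)[2][0]
        c=X[:,:2].mean(0); w=np.array([-u[1],u[0]])
        s=(X[:,:2]-c)@u; t=(X[:,:2]-c)@w; b=np.arange(s.min(),s.max(),.006)
        for a in b:
            k=(s>=a)&(s<a+.006)
            if k.sum()>20: print('  s %.4f mid %.4f w %.4f'%(a+.003,(np.percentile(t[k],2)+np.percentile(t[k],98))/2,np.ptp(np.percentile(t[k],[2,98]))))
        print('  c',c.round(4),'u',u.round(4),'ang',np.degrees(np.arctan2(u[1],u[0])).round(1),'s',np.percentile(s,[.5,99.5]).round(4))
def brass(p,P):
    h=cv2.cvtColor(p,cv2.COLOR_RGB2HSV); m=(h[...,1]>110)&(h[...,0]>10)&(h[...,0]<35)&(P[...,2]>.03)&(P[...,2]<.07)
    X=P[m]; print('brass',len(X)); 
    if len(X)>50: print(np.round(cv2.minAreaRect((X[:,:2]*1000).astype(np.float32))[0:3:2] ,1) if 0 else cv2.minAreaRect((X[:,:2]*1000).astype(np.float32)), np.percentile(X[:,2],98).round(4))
E
python3 - <<'E'
from h import *
p,P=wristpts(); cv2.imwrite('pics/wb.png',p[:,:,::-1]); lever(P,.12); brass(p,P)
E
```

```text
comp 592 z 0.1125 mean [ 0.6609 -0.0412  0.1126] [660.7 -41.3] [25.8 26.2] 71.9
  s -0.0104 mid 0.0003 w 0.0176
  s -0.0044 mid 0.0002 w 0.0239
  s 0.0016 mid 0.0003 w 0.0240
  s 0.0076 mid 0.0000 w 0.0206
  s 0.0136 mid -0.0004 w 0.0123
  c [ 0.6609 -0.0412] u [ 0.9372 -0.3488] ang -20.4 s [-0.0127  0.0124]
comp 1428 z 0.1189 mean [ 0.4891 -0.1334  0.1189] [ 493.2 -139. ] [22.7 64.9] 22.2
  s -0.0229 mid -0.0001 w 0.0168
  s -0.0169 mid 0.0000 w 0.0206
  s -0.0109 mid -0.0001 w 0.0206
  s -0.0049 mid 0.0000 w 0.0152
  s 0.0011 mid -0.0001 w 0.0095
  s 0.0071 mid -0.0001 w 0.0095
  s 0.0131 mid -0.0001 w 0.0094
  s 0.0191 mid -0.0001 w 0.0094
  s 0.0251 mid 0.0000 w 0.0095
  s 0.0311 mid 0.0000 w 0.0095
  s 0.0371 mid -0.0001 w 0.0089
  c [ 0.4891 -0.1334] u [ 0.2519 -0.9678] ang -75.4 s [-0.0254  0.0386]
brass 1531
((594.5374755859375, -63.93006134033203), (283.0472412109375, 136.63739013671875), 3.1517632007598877) 0.0692
```

View pics/wb.png

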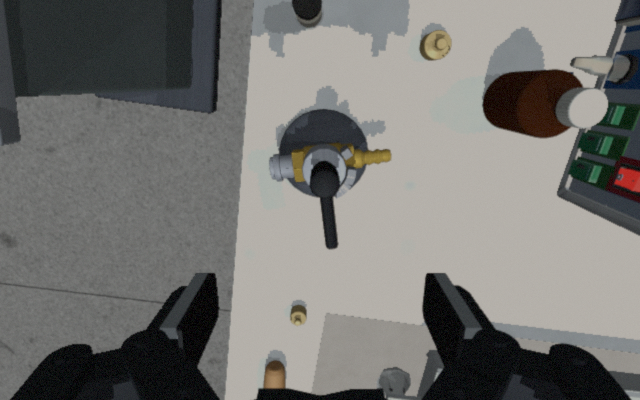

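The wrist view shows the shut cock's hub near (325,180) with its lever running down to (330,245), and the brass pipe at right angles to it. Hub b is (0.485, −0.119), lever at −75.4°. Going on to a.

Request:
jog_arm:
  targets:
    - [[12.0, 3.5, 0], [0, 0, -6], 100]
    - [[12.0, 3.5, 0], [0, 0, -6], 100]
    - [[12.0, 3.5, 0], [0, 0, -6], 100]
    - [[12.0, 3.5, 0], [0, 0, -6], 100]
    - [[12.0, 3.5, 0], [0, 0, -6], 100]
    - [[12.0, 3.5, 0], [0, 0, -6], 100]
    - [[12.0, 3.5, 0], [0, 0, -6], 100]
    - [[12.0, 3.5, 0], [0, 0, -6], 100]

```text
time: 2.52
tool_pos: [0.5283, 0.1771, 0.2313]
tool_rot: [0.0, 0.292, 0.956, -0.0]
contact_force: [0.0, 0.1, -0.4]
gripper_width: 0.999
grasp_force: 0.0
```

Request:
jog_arm:
  targets:
    - [[0, 0, 0], [0, 0, 0], 40]
    - [[0, 0, 0], [0, 0, 0], 40]
    - [[0, 0, 0], [0, 0, 0], 40]

```text
time: 2.9
tool_pos: [0.5281, 0.1785, 0.2313]
tool_rot: [0.0, 0.291, 0.957, 0.0]
contact_force: [-0.3, -1.4, 1.5]
gripper_width: 0.404
grasp_force: 0.0
```

Run:
```python
from h import *
p,P=wristpts(); cv2.imwrite('pics/wa.png',p[:,:,::-1]); lever(P,.113)
h=cv2.cvtColor(p,cv2.COLOR_RGB2HSV); Z=P[...,2]; d=np.hypot(P[...,0]-.521,P[...,1]-.186)
m=(h[...,1]>110)&(h[...,0]>10)&(h[...,0]<35)&(Z>.03)&(Z<.07)&(d<.075); X=P[m]
print('brass',len(X),cv2.minAreaRect((X[:,:2]*1000).astype(np.float32)))
k=np.hypot(X[:,0]-.521,X[:,1]-.186)>.042; print('nozzle part',X[k].mean(0)); print(state()['tool_pos'],state()['ft_torque'])
```

```text
comp 1342 z 0.1119 mean [0.5363 0.18   0.1119] [541.3 174.5] [22.1 65.3] 56.2
  s -0.0226 mid -0.0002 w 0.0166
  s -0.0166 mid -0.0000 w 0.0208
  s -0.0106 mid -0.0002 w 0.0204
  s -0.0046 mid -0.0004 w 0.0150
  s 0.0014 mid -0.0001 w 0.0095
  s 0.0074 mid -0.0000 w 0.0095
  s 0.0134 mid -0.0001 w 0.0096
  s 0.0194 mid -0.0000 w 0.0094
  s 0.0254 mid 0.0000 w 0.0095
  s 0.0314 mid -0.0000 w 0.0095
  s 0.0374 mid -0.0001 w 0.0090
  c [0.5363 0.18  ] u [ 0.8994 -0.4372] ang -25.9 s [-0.0253  0.0385]
comp 2592 z 0.1156 mean [0.676  0.322  0.1145] [686.4 320.3] [55.8 86.2] 0.3
  s -0.0416 mid 0.0087 w 0.0417
  s -0.0356 mid 0.0037 w 0.0332
  s -0.0296 mid 0.0059 w 0.0158
  s -0.0236 mid 0.0013 w 0.0102
  s -0.0176 mid -0.0045 w 0.0090
  s -0.0116 mid -0.0087 w 0.0076
  s -0.0056 mid -0.0112 w 0.0054
  s 0.0004 mid -0.0128 w 0.0041
  s 0.0064 mid -0.0135 w 0.0041
  s 0.0124 mid -0.0127 w 0.0053
  s 0.0184 mid -0.0093 w 0.0081
  s 0.0244 mid -0.0058 w 0.0098
  s 0.0304 mid 0.0174 w 0.0501
  s 0.0364 mid 0.0179 w 0.0398
  s 0.0424 mid 0.0185 w 0.0158
  c [0.676 0.322] u [-0.1751 -0.9845] an
[... 207 characters left out ...]
-0.0007 mid 0.0005 w 0.0083
  s 0.0053 mid -0.0003 w 0.0086
  s 0.0113 mid -0.0014 w 0.0095
  s 0.0173 mid -0.0017 w 0.0088
  c [0.6664 0.2037] u [-0.003 -1.   ] ang -90.2 s [-0.0203  0.0157]
comp 768 z 0.1162 mean [ 0.487 -0.115  0.115] [ 494.4 -130.1] [22.7 52.7] 36.9
  s -0.0117 mid -0.0008 w 0.0095
  s -0.0057 mid -0.0015 w 0.0134
  s 0.0003 mid 0.0003 w 0.0167
  s 0.0063 mid 0.0025 w 0.0165
  c [ 0.487 -0.115] u [-0.4586  0.8887] ang 117.3 s [-0.0391  0.0088]
brass 867 ((538.0150146484375, 192.8163299560547), (89.49456024169922, 31.500059127807617), 17.994508743286133)
nozzle part [0.57224317 0.19529629 0.04779956]
[0.52810006 0.17863271 0.23136649] [ 0.00847915 -0.02122805 -0.04819771]
```

View pics/wa.png

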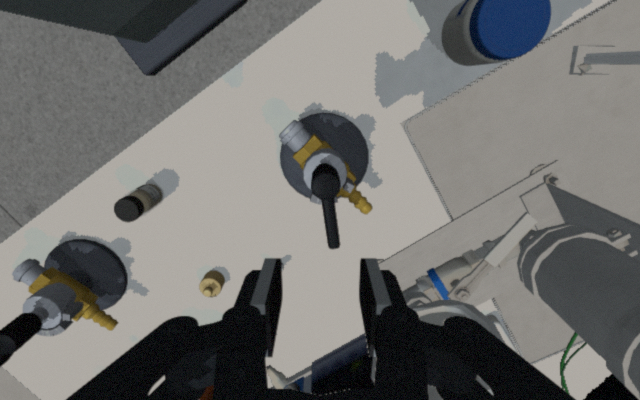

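The wrist view shows cock_a's hub at (325,178), its lever to (333,245) and its nozzle at (365,207). Hub a is (0.523, 0.186), lever −25.9°, nozzle about 10.4°, so the turn is about 0.94. I'll approach a grip 28 mm out on the lever.

Run:
```python
from h import *
go([.5485,.1741,.14],154.1);go([.5485,.1741,.088],154.1,([.5485,.1741,.14],154.1))
```

```text
shift [-0.78  0.3   3.65] turn [ 0.    0.   -0.99]
shift [-0.   -0.    2.08] turn [0. 0. 0.]
```

Request:
jog_arm:
  targets:
    - [[-0.78, 0.3, 1.8], [0, 0, -1], 40]
    - [[-0.78, 0.3, 3.65], [0, 0, -1], 40]
    - [[-0.78, 0.3, 3.65], [0, 0, -1], 40]
    - [[-0.78, 0.3, 3.65], [0, 0, -1], 40]

```text
time: 3.45
tool_pos: [0.5493, 0.1745, 0.1418]
tool_rot: [0.001, 0.223, 0.975, 0.0]
contact_force: [0.3, 0.3, 0.6]
gripper_width: 0.399
grasp_force: 0.0
```

Run:
```python
from h import *
go([.5485,.1741,.088],154.1); s=state();print(s['tool_pos'],s['contact_force'],s['ft_torque'])
p,P=wristpts(); cv2.imwrite('pics/wa2.png',p[:,:,::-1])
```

```text
shift [ 0.03 -0.03  2.15] turn [0.01 0.01 0.01]
[0.54930486 0.17449972 0.14184427] [0.31836208 0.27201498 0.59319145] [ 0.03565729 -0.00235203 -0.00475684]
```

View pics/wa2.png

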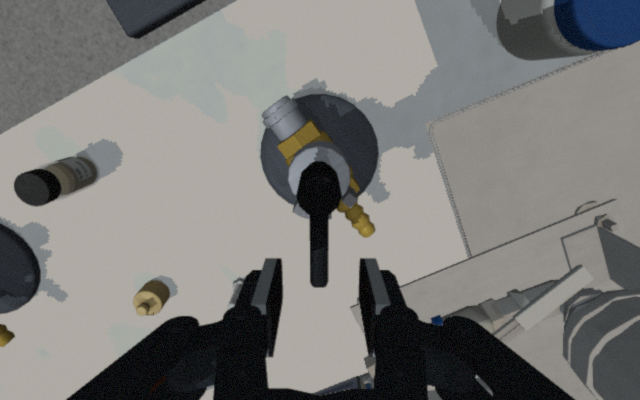

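The lever stands vertical at column 319, midway between the pads, with its hub at (319,188). The alignment is good, so I'll go down and close.

Request:
jog_arm:
  targets:
    - [[0, 0, 1.2], [0, 0, 0], 40]
    - [[0, 0, 2.1], [0, 0, 0], 40]
    - [[0, 0, 2.1], [0, 0, 0], 40]
    - [[0, 0, 2.1], [0, 0, 0], 25]
    - [[0, 0, 2.1], [0, 0, 0], 12]
    - [[0, 0, 2.1], [0, 0, 0], 0]
    - [[0, 0, 2.1], [0, 0, 0], 0]
    - [[0, 0, 2.1], [0, 0, 0], 0]

```text
time: 4.5
tool_pos: [0.5499, 0.1738, 0.09]
tool_rot: [0.002, 0.223, 0.975, -0.0]
contact_force: [-1.0, -2.8, 5.9]
gripper_width: 0.105
grasp_force: 60.6
```

```bash
cat >> h.py <<'E'
def feel(hub):
    s=state(); F=s['contact_force'];M=s['ft_torque'];r=s['tool_pos']-np.array([*hub,.1]); q=s['tool_rot']
    x=Ro.from_quat([q[1],q[2],q[3],q[0]]).apply([1,0,0])
    print('t',s['time'],'pos',s['tool_pos'].round(4),'yaw',np.degrees(np.arctan2(x[1],x[0])).round(1),'F',F.round(1),'M',M.round(3),'Mhub',round(M[2]+r[0]*F[1]-r[1]*F[0],3),'w',s['gripper_width'],s['grasp_force'])
def arc(hub,r,yaw0,yaws,z=0):
    "rows: lever at yaw-180"
    g=lambda y: np.array([*hub,0])+r*np.array([np.cos(np.radians(y-180)),np.sin(np.radians(y-180)),0])
    R0=down(yaw0)
    for y in yaws: print(y,(R0.inv().apply(g(y)-g(yaw0))/.025).round(3).tolist(),round(-(y-yaw0)/8,3))
E
python3 - <<'E'
from h import *
feel([.5233,.1863])
y=154.1; arc([.5233,.1863],.028,y,[y-6,y-12,y-18,y-24,y-30,y-36,y-42])
E
```

```text
t 4.5 pos [0.5499 0.1738 0.09  ] yaw 154.2 F [-1.  -2.8  5.9] M [-0.565  0.314  0.162] Mhub 0.074 w 0.10460622503414577 60.593664050102234
148.1 [0.006, -0.117, -0.0] 0.75
142.1 [0.024, -0.233, -0.0] 1.5
136.1 [0.055, -0.346, -0.0] 2.25
130.1 [0.097, -0.456, -0.0] 3.0
124.1 [0.15, -0.56, -0.0] 3.75
118.1 [0.214, -0.658, -0.0] 4.5
112.1 [0.288, -0.749, -0.0] 5.25
```

Request:
jog_arm:
  targets:
    - [[0.006, -0.12, 0], [0, 0, 0.75], 0]
    - [[0.025, -0.235, 0], [0, 0, 1.5], 0]
    - [[0.055, -0.35, 0], [0, 0, 2.25], 0]
    - [[0.1, -0.46, 0], [0, 0, 3.0], 0]
    - [[0.15, -0.565, 0], [0, 0, 3.75], 0]
    - [[0.215, -0.665, 0], [0, 0, 4.5], 0]
    - [[0.215, -0.665, 0], [0, 0, 4.5], 0]
    - [[0.215, -0.665, 0], [0, 0, 4.5], 0]

```text
time: 5.5
tool_pos: [0.5374, 0.1608, 0.0899]
tool_rot: [0.001, 0.514, 0.858, -0.0]
contact_force: [-3.6, -5.2, 7.2]
gripper_width: 0.102
grasp_force: 60.7
```

Run:
```python
from h import *
feel([.5233,.1863])
y=118.1; arc([.5233,.1863],.0285,y,[y-5,y-9,y-12,y-14,y-16,y-18])
```

```text
t 5.5 pos [0.5374 0.1608 0.0899] yaw 118.2 F [-3.6 -5.2  7.2] M [-0.796  0.481  0.018] Mhub -0.149 w 0.10195973518102476 60.668349266052246
113.1 [0.004, -0.099, -0.0] 0.625
109.1 [0.014, -0.178, -0.0] 1.125
106.1 [0.025, -0.237, -0.0] 1.5
104.1 [0.034, -0.276, -0.0] 1.75
102.1 [0.044, -0.314, -0.0] 2.0
100.1 [0.056, -0.352, -0.0] 2.25
```

Request:
jog_arm:
  targets:
    - [[0.0, -0.11, 0], [0, 0, 0.625], 0]
    - [[0.0, -0.2, 0], [0, 0, 1.125], 0]
    - [[0.01, -0.26, 0], [0, 0, 1.5], 0]
    - [[0.01, -0.26, 0], [0, 0, 1.5], 0]

```text
time: 6.0
tool_pos: [0.5319, 0.1584, 0.0906]
tool_rot: [0.001, 0.601, 0.8, 0.0]
contact_force: [-2.7, -3.9, 9.7]
gripper_width: 0.105
grasp_force: 61.0
```

Run:
```python
from h import *
feel([.5233,.1863])
y=106.1; arc([.5233,.1863],.0285,y,[y-2,y-4,y-6,y-8])
```

```text
t 6.0 pos [0.5319 0.1584 0.0906] yaw 106.2 F [-2.7 -3.9  9.7] M [-0.63   0.608  0.045] Mhub -0.064 w 0.10470629822296931 61.016961336135864
104.1 [0.001, -0.04, -0.0] 0.25
102.1 [0.003, -0.08, -0.0] 0.5
100.1 [0.006, -0.119, -0.0] 0.75
98.1 [0.011, -0.159, -0.0] 1.0
```

Request:
jog_arm:
  targets:
    - [[0.0, -0.04, 0], [0, 0, 0.25], 0]
    - [[0.0, -0.08, 0], [0, 0, 0.5], 0]
    - [[0.0, -0.08, 0], [0, 0, 0.5], 0]

```text
time: 6.38
tool_pos: [0.5299, 0.1579, 0.0906]
tool_rot: [0.001, 0.628, 0.778, 0.0]
contact_force: [-3.8, -3.1, 9.8]
gripper_width: 0.1
grasp_force: 61.0
```

Run:
```python
from h import *
feel([.5233,.1863])
```

```text
t 6.375 pos [0.5299 0.1579 0.0906] yaw 102.2 F [-3.8 -3.1  9.8] M [-0.579  0.652  0.083] Mhub -0.046 w 0.09982814693759057 61.02010488510132
```

Request:
jog_arm:
  targets:
    - [[0.0, -0.03, 0], [0, 0, 0.19], 0]
    - [[0.0, -0.03, 0], [0, 0, 0.19], 0]
    - [[0.0, -0.03, 0], [0, 0, 0.19], 0]

```text
time: 6.75
tool_pos: [0.5292, 0.1577, 0.0905]
tool_rot: [0.001, 0.638, 0.77, 0.0]
contact_force: [-3.1, -3.7, 9.6]
gripper_width: 0.104
grasp_force: 61.0
```

Run:
```python
from h import *
feel([.5233,.1863])
```

```text
t 6.75 pos [0.5292 0.1577 0.0905] yaw 100.7 F [-3.1 -3.7  9.6] M [-0.573  0.614  0.027] Mhub -0.082 w 0.10444843243993794 61.01357638835907
```

Request:
jog_arm:
  targets:
    - [[0.0, -0.03, 0], [0, 0, 0.19], 0]
    - [[0.0, -0.03, 0], [0, 0, 0.19], 0]
    - [[0.0, -0.03, 0], [0, 0, 0.19], 0]

```text
time: 7.12
tool_pos: [0.5287, 0.1576, 0.0907]
tool_rot: [0.002, 0.648, 0.762, 0.001]
contact_force: [-3.5, -2.9, 10.0]
gripper_width: 0.099
grasp_force: 61.4
```

Run:
```python
from h import *
feel([.5233,.1863])
```

```text
t 7.125 pos [0.5287 0.1576 0.0907] yaw 99.2 F [-3.5 -2.9 10. ] M [-0.549  0.594  0.399] Mhub 0.282 w 0.0986421912874927 61.42309784889221
```

Request:
jog_arm:
  targets:
    - [[0.0, -0.03, 0], [0, 0, 0.19], 0]
    - [[0.0, -0.03, 0], [0, 0, 0.19], 0]
    - [[0.0, -0.03, 0], [0, 0, 0.19], 0]

```text
time: 7.5
tool_pos: [0.528, 0.1576, 0.0907]
tool_rot: [0.002, 0.658, 0.753, 0.001]
contact_force: [-2.4, -2.6, 10.2]
gripper_width: 0.105
grasp_force: 61.5
```

Run:
```python
from h import *
feel([.5233,.1863])
```

```text
t 7.5 pos [0.528  0.1576 0.0907] yaw 97.7 F [-2.4 -2.6 10.2] M [-0.506  0.532  0.387] Mhub 0.306 w 0.10468462534897442 61.46624743938446
```

The moment jumped to about 0.3 N m at yaw 99, close to the predicted 100.4, so that is the stop. Releasing.

Request:
jog_arm:
  targets:
    - [[0.0, 0.01, 0], [0, 0, -0.06], 0]
    - [[0.0, 0.01, 0], [0, 0, -0.06], 15]
    - [[0.0, 0.01, 0], [0, 0, -0.06], 25]
    - [[0.0, 0.01, 0], [0, 0, -0.06], 35]
    - [[0.0, 0.01, 0], [0, 0, -0.06], 35]
    - [[0.0, 0.01, -1.5], [0, 0, -0.06], 35]
    - [[0.0, 0.01, -4], [0, 0, -0.06], 35]
    - [[0.0, 0.01, -4.5], [0, 0, -0.06], 35]

```text
time: 8.5
tool_pos: [0.5294, 0.1583, 0.2058]
tool_rot: [0.003, 0.655, 0.755, 0.004]
contact_force: [-0.6, -0.2, -0.6]
gripper_width: 0.353
grasp_force: 0.0
```

Run:
```python
from h import *
feel([.5233,.1863])
p,P=wristpts(); lever(P,.117)
d=np.hypot(P[...,0]-.521,P[...,1]-.186);Z=P[...,2]
h=cv2.cvtColor(p,cv2.COLOR_RGB2HSV);m=(h[...,1]>110)&(h[...,0]>10)&(h[...,0]<35)&(Z>.03)&(Z<.07)&(d<.075)&(d>.042)
print('noz',P[m].mean(0))
```

```text
t 8.5 pos [0.5294 0.1583 0.2058] yaw 98.1 F [-0.6 -0.2 -0.6] M [-0.004 -0.044  0.011] Mhub -0.008 w 0.35250582441719663 0.0
comp 1879 z 0.1176 mean [0.6749 0.2897 0.1173] [680.4 287.8] [14.9 52.5] 58.2
  s -0.0180 mid 0.0033 w 0.0069
  s -0.0120 mid 0.0011 w 0.0094
  s -0.0060 mid -0.0010 w 0.0081
  s -0.0000 mid -0.0028 w 0.0060
  s 0.0060 mid -0.0033 w 0.0043
  s 0.0120 mid -0.0012 w 0.0052
  s 0.0180 mid 0.0010 w 0.0058
  s 0.0240 mid 0.0042 w 0.0074
  s 0.0300 mid 0.0087 w 0.0047
  c [0.6749 0.2897] u [ 0.8078 -0.5894] ang -36.1 s [-0.0202  0.0291]
comp 2531 z 0.1168 mean [0.6663 0.1866 0.1169] [665.2 185.5] [85.3 10.9] 86.2
  s -0.0385 mid -0.0027 w 0.0024
  s -0.0325 mid -0.0004 w 0.0079
  s -0.0265 mid -0.0006 w 0.0083
  s -0.0205 mid -0.0006 w 0.0083
  s -0.0145 mid -0.0007 w 0.0089
  s -0.0085 mid -0.0009 w 0.0090
  s -0.0025 mid -0.0009 w 0.0090
  s 0.0035 mid -0.0006 w 0.0082
  s 0.0095 mid -0.0010 w 0.0093
  s 0.0155 mid -0.0012 w 0.0097
  s 0.0215 mid -0.0011 w 0.0094
  s 0.0275 mid -0.0010 w 0.0091
  s 0.0335 mid -0.0005 w 0.0079
  s 0.0395 mid -0.0025 w 0.0014
  c [0.6
[... 466 characters left out ...]
375 mid -0.0000 w 0.0091
  c [0.5263 0.1723] u [ 0.1526 -0.9883] ang -81.2 s [-0.0254  0.0388]
comp 2490 z 0.1163 mean [0.7285 0.0759 0.1164] [727.8  74.6] [18.6 75.8] 0.9
  s -0.0337 mid 0.0010 w 0.0139
  s -0.0277 mid -0.0003 w 0.0167
  s -0.0217 mid -0.0004 w 0.0163
  s -0.0157 mid -0.0004 w 0.0168
  s -0.0097 mid -0.0005 w 0.0163
  s -0.0037 mid -0.0005 w 0.0164
  s 0.0023 mid -0.0005 w 0.0170
  s 0.0083 mid -0.0005 w 0.0165
  s 0.0143 mid -0.0007 w 0.0168
  s 0.0203 mid -0.0006 w 0.0166
  s 0.0263 mid -0.0006 w 0.0166
  s 0.0323 mid -0.0003 w 0.0158
  s 0.0383 mid 0.0050 w 0.0056
  c [0.7285 0.0759] u [ 0.0178 -0.9998] ang -89.0 s [-0.0336  0.0368]
noz [0.57263619 0.19409519 0.04768895]
```

Cock_a's lever top is now at 0.119, the same as the latched b, and its lever is at −81° with the body hardly moved, so a is shut and latched. On to b.

Run:
```python
from h import *
go([.4925,-.1465,.20],104.6); go([.4925,-.1465,.15],104.6,([.4925,-.1465,.20],104.6))
```

```text
shift [-11.86  -3.16   0.18] turn [ 0.06  0.   -0.81]
shift [ 0. -0.  2.] turn [0. 0. 0.]
```

Request:
jog_arm:
  targets:
    - [[-11.86, -3.16, 0.2], [0, 0, -0.81], 35]
    - [[-11.86, -3.16, 0.2], [0, 0, -0.81], 35]
    - [[-11.86, -3.16, 0.2], [0, 0, -0.81], 35]
    - [[-11.86, -3.16, 0.2], [0, 0, -0.81], 35]
    - [[-11.86, -3.16, 0.2], [0, 0, -0.81], 35]
    - [[-11.86, -3.16, 1.2], [0, 0, -0.81], 35]
    - [[-11.86, -3.16, 2.2], [0, 0, -0.81], 35]
    - [[-11.86, -3.16, 2.2], [0, 0, -0.81], 35]

```text
time: 9.55
tool_pos: [0.4875, -0.1459, 0.1408]
tool_rot: [-0.004, 0.612, 0.791, -0.001]
contact_force: [0.4, -0.3, 0.2]
gripper_width: 0.347
grasp_force: 0.0
```

Request:
jog_arm:
  targets:
    - [[0, 0, 0], [0, 0, 0], 35]
    - [[0, 0, 0], [0, 0, 0], 35]

```text
time: 9.8
tool_pos: [0.4909, -0.1469, 0.1462]
tool_rot: [0.001, 0.612, 0.791, 0.0]
contact_force: [0.1, 1.6, 0.5]
gripper_width: 0.35
grasp_force: 0.0
```

Run:
```python
from h import *
feel([.4854,-.1194])
go([.4925,-.1465,.097],104.6)
p,P=wristpts(); cv2.imwrite('pics/wb2.png',p[:,:,::-1]); P[np.hypot(P[...,0]-.4854,P[...,1]+.1194)>.07]=0; lever(P,.119)
```

```text
t 9.8 pos [ 0.4909 -0.1469  0.1462] yaw 104.6 F [0.1 1.6 0.5] M [ 0.053 -0.015 -0.037] Mhub -0.025 w 0.3499879399092412 0.0
shift [0.   0.06 1.97] turn [ 0.01  0.01 -0.  ]
comp 3020 z 0.119 mean [ 0.4886 -0.1325  0.1188] [ 493.1 -138.9] [22.3 65.3] 22.0
  s -0.0220 mid 0.0000 w 0.0164
  s -0.0160 mid -0.0001 w 0.0206
  s -0.0100 mid 0.0001 w 0.0203
  s -0.0040 mid 0.0001 w 0.0154
  s 0.0020 mid -0.0001 w 0.0092
  s 0.0080 mid -0.0001 w 0.0093
  s 0.0140 mid -0.0001 w 0.0094
  s 0.0200 mid -0.0001 w 0.0095
  s 0.0260 mid -0.0001 w 0.0096
  s 0.0320 mid 0.0002 w 0.0092
  s 0.0380 mid 0.0002 w 0.0093
  c [ 0.4886 -0.1325] u [ 0.254  -0.9672] ang -75.3 s [-0.0246  0.0395]
```

View pics/wb2.png

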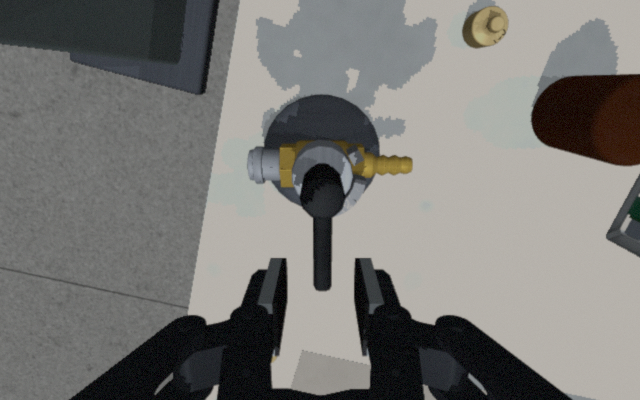

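The lever runs along column 322, midway between the pads at columns 280 and 360. Hub b comes out again at (0.485, −0.119). Down and close.

Request:
jog_arm:
  targets:
    - [[0, 0.05, 1.0], [0, 0, 0], 35]
    - [[0, 0.05, 1.95], [0, 0, 0], 35]
    - [[0, 0.05, 1.95], [0, 0, 0], 35]
    - [[0, 0.05, 1.95], [0, 0, 0], 22]
    - [[0, 0.05, 1.95], [0, 0, 0], 10]
    - [[0, 0.05, 1.95], [0, 0, 0], 0]
    - [[0, 0.05, 1.95], [0, 0, 0], 0]
    - [[0, 0.05, 1.95], [0, 0, 0], 0]

```text
time: 10.85
tool_pos: [0.4921, -0.1471, 0.0977]
tool_rot: [0.001, 0.612, 0.791, 0.0]
contact_force: [-1.7, -0.5, 5.2]
gripper_width: 0.1
grasp_force: 60.5
```

Run:
```python
from h import *
feel([.4850,-.119])
```

```text
t 10.85 pos [ 0.4921 -0.1471  0.0977] yaw 104.6 F [-1.7 -0.5  5.2] M [-0.024  0.361  0.091] Mhub 0.039 w 0.10015185921017236 60.49408972263336
```

Request:
jog_arm:
  targets:
    - [[0, 0, 0.17], [0, 0, 0], 0]
    - [[0, 0, 0.35], [0, 0, 0], 0]
    - [[0, 0, 0.35], [0, 0, 0], 0]
    - [[0, 0, 0.35], [0, 0, 0], 0]

```text
time: 11.35
tool_pos: [0.4923, -0.1472, 0.09]
tool_rot: [0.001, 0.612, 0.791, -0.0]
contact_force: [-4.2, 0.7, 10.7]
gripper_width: 0.101
grasp_force: 61.3
```

Run:
```python
from h import *
feel([.4850,-.119]); arc([.4850,-.119],.0285,104.6,[104.6+k for k in (3,8,14,20,26,32)])
```

```text
t 11.35 pos [ 0.4923 -0.1472  0.09  ] yaw 104.6 F [-4.2  0.7 10.7] M [0.108 0.81  0.191] Mhub 0.076 w 0.10118027757495311 61.33356213569641
107.6 [0.002, 0.06, 0.0] -0.375
112.6 [0.011, 0.159, 0.0] -1.0
118.6 [0.034, 0.276, 0.0] -1.75
124.6 [0.069, 0.39, 0.0] -2.5
130.6 [0.115, 0.5, 0.0] -3.25
136.6 [0.173, 0.604, 0.0] -4.0
```

Only about 7.5 mm down; I'll press a little more.

Request:
jog_arm:
  targets:
    - [[0, 0, 0.05], [0, 0, 0], 0]
    - [[0, 0, 0.05], [0, 0, 0], 0]
    - [[0, 0, 0.05], [0, 0, 0], 0]

```text
time: 11.72
tool_pos: [0.4923, -0.1472, 0.0891]
tool_rot: [0.001, 0.612, 0.791, -0.0]
contact_force: [-4.5, 1.5, 12.0]
gripper_width: 0.102
grasp_force: 61.6
```

Run:
```python
from h import *
feel([.4850,-.119])
```

```text
t 11.725 pos [ 0.4923 -0.1472  0.0891] yaw 104.6 F [-4.5  1.5 12. ] M [0.198 0.945 0.131] Mhub 0.015 w 0.10229754897321149 61.63476526737213
```

Request:
jog_arm:
  targets:
    - [[0.0, 0.06, 0], [0, 0, -0.375], 0]
    - [[0.0, 0.06, 0], [0, 0, -0.375], 0]

```text
time: 11.98
tool_pos: [0.4938, -0.1468, 0.089]
tool_rot: [0.001, 0.591, 0.807, -0.0]
contact_force: [-4.7, 0.2, 12.6]
gripper_width: 0.102
grasp_force: 61.6
```

Run:
```python
from h import *
feel([.4850,-.119]); y=107.6; arc([.4850,-.119],.0285,y,[y+k for k in (6,12,18,24,30,36)])
```

```text
t 11.975 pos [ 0.4938 -0.1468  0.089 ] yaw 107.6 F [-4.7  0.2 12.6] M [0.221 0.946 0.221] Mhub 0.094 w 0.10175343303766132 61.58602774143219
113.6 [0.006, 0.119, 0.0] -0.75
119.6 [0.025, 0.237, 0.0] -1.5
125.6 [0.056, 0.352, 0.0] -2.25
131.6 [0.099, 0.464, 0.0] -3.0
137.6 [0.153, 0.57, 0.0] -3.75
143.6 [0.218, 0.67, 0.0] -4.5
```

The moment stayed low, so the latch is free. Turning on.

Request:
jog_arm:
  targets:
    - [[0.006, 0.12, 0], [0, 0, -0.75], 0]
    - [[0.025, 0.237, 0], [0, 0, -1.5], 0]
    - [[0.056, 0.352, 0], [0, 0, -2.25], 0]
    - [[0.1, 0.464, 0], [0, 0, -3.0], 0]
    - [[0.153, 0.57, 0], [0, 0, -3.75], 0]
    - [[0.218, 0.67, 0], [0, 0, -4.5], 0]
    - [[0.218, 0.67, 0], [0, 0, -4.5], 0]
    - [[0.218, 0.67, 0], [0, 0, -4.5], 0]

```text
time: 12.98
tool_pos: [0.5081, -0.1365, 0.089]
tool_rot: [0.001, 0.312, 0.95, -0.0]
contact_force: [-4.4, 0.1, 11.9]
gripper_width: 0.101
grasp_force: 61.6
```

Run:
```python
from h import *
feel([.4850,-.119]); y=143.6; arc([.4850,-.119],.0285,y,[y+k for k in (6,12,18,24,29)])
```

```text
t 12.975 pos [ 0.5081 -0.1365  0.089 ] yaw 143.6 F [-4.4  0.1 11.9] M [0.269 0.934 0.152] Mhub 0.076 w 0.10102912315307808 61.56988263130188
149.6 [0.006, 0.119, 0.0] -0.75
155.6 [0.025, 0.237, 0.0] -1.5
161.6 [0.056, 0.352, 0.0] -2.25
167.6 [0.099, 0.464, 0.0] -3.0
172.6 [0.143, 0.553, 0.0] -3.625
```

Request:
jog_arm:
  targets:
    - [[0.006, 0.12, 0], [0, 0, -0.75], 0]
    - [[0.025, 0.237, 0], [0, 0, -1.5], 0]
    - [[0.056, 0.352, 0], [0, 0, -2.25], 0]
    - [[0.1, 0.464, 0], [0, 0, -3.0], 0]
    - [[0.143, 0.553, 0], [0, 0, -3.625], 0]
    - [[0.143, 0.553, 0], [0, 0, -3.625], 0]
    - [[0.143, 0.553, 0], [0, 0, -3.625], 0]

```text
time: 13.85
tool_pos: [0.5133, -0.1232, 0.089]
tool_rot: [0.001, 0.065, 0.998, -0.001]
contact_force: [-4.8, 1.2, 12.6]
gripper_width: 0.104
grasp_force: 61.5
```

Run:
```python
from h import *
feel([.4850,-.119]); y=172.6; arc([.4850,-.119],.0285,y,[y+k for k in (1.5,3,4.5)])
```

```text
t 13.85 pos [ 0.5133 -0.1232  0.089 ] yaw 172.6 F [-4.8  1.2 12.6] M [0.069 1.055 0.063] Mhub 0.075 w 0.10407979842836151 61.54285669326782
174.1 [0.0, 0.03, 0.0] -0.188
175.6 [0.002, 0.06, 0.0] -0.375
177.1 [0.004, 0.089, 0.0] -0.562
```

Request:
jog_arm:
  targets:
    - [[0.0, 0.04, 0], [0, 0, -0.25], 0]
    - [[0.0, 0.08, 0], [0, 0, -0.5], 0]
    - [[0.0, 0.08, 0], [0, 0, -0.5], 0]

```text
time: 14.22
tool_pos: [0.5135, -0.1213, 0.089]
tool_rot: [0.001, 0.03, 1.0, -0.001]
contact_force: [-5.0, 0.4, 12.5]
gripper_width: 0.105
grasp_force: 61.6
```

```bash
cat > f.sh <<'E'
python3 -c "
from h import *
feel([.4850,-.119])"
E
bash f.sh
```

```text
t 14.225 pos [ 0.5135 -0.1213  0.089 ] yaw 176.6 F [-5.   0.4 12.5] M [0.148 1.109 0.081] Mhub 0.08 w 0.10533857293191268 61.567007303237915
```

Request:
jog_arm:
  targets:
    - [[0.0, 0.04, 0], [0, 0, -0.25], 0]
    - [[0.0, 0.04, 0], [0, 0, -0.25], 0]
    - [[0.0, 0.04, 0], [0, 0, -0.25], 0]

```text
time: 14.6
tool_pos: [0.5136, -0.1203, 0.089]
tool_rot: [0.001, 0.012, 1.0, -0.001]
contact_force: [-5.6, -0.3, 12.4]
gripper_width: 0.101
grasp_force: 61.6
```

```bash
bash f.sh
```

```text
t 14.6 pos [ 0.5136 -0.1203  0.089 ] yaw 178.6 F [-5.6 -0.3 12.4] M [0.106 1.059 0.068] Mhub 0.053 w 0.10072122353102528 61.57159924507141
```

Request:
jog_arm:
  targets:
    - [[0.02, 0.04, 0], [0, 0, -0.25], 0]
    - [[0.02, 0.04, 0], [0, 0, -0.25], 0]
    - [[0.02, 0.04, 0], [0, 0, -0.25], 0]

```text
time: 14.98
tool_pos: [0.5134, -0.1193, 0.089]
tool_rot: [0.001, -0.005, 1.0, -0.001]
contact_force: [-4.1, 0.6, 11.2]
gripper_width: 0.101
grasp_force: 61.4
```

```bash
bash f.sh
```

```text
t 14.975 pos [ 0.5134 -0.1193  0.089 ] yaw -179.4 F [-4.1  0.6 11.2] M [0.074 0.87  0.089] Mhub 0.105 w 0.10115922993795697 61.4422345161438
```

Request:
jog_arm:
  targets:
    - [[0.0, 0.04, 0], [0, 0, -0.25], 0]
    - [[0.0, 0.04, 0], [0, 0, -0.25], 0]
    - [[0.0, 0.04, 0], [0, 0, -0.25], 0]

```text
time: 15.35
tool_pos: [0.5134, -0.1183, 0.089]
tool_rot: [0.001, -0.022, 1.0, -0.001]
contact_force: [-5.3, -0.3, 11.8]
gripper_width: 0.101
grasp_force: 61.4
```

```bash
bash f.sh
```

```text
t 15.35 pos [ 0.5134 -0.1183  0.089 ] yaw -177.4 F [-5.3 -0.3 11.8] M [0.103 0.86  0.034] Mhub 0.03 w 0.10058669909316144 61.44980549812317
```

Request:
jog_arm:
  targets:
    - [[0.0, 0.04, 0], [0, 0, -0.25], 0]
    - [[0.0, 0.04, 0], [0, 0, -0.25], 0]
    - [[0.0, 0.04, 0], [0, 0, -0.25], 0]

```text
time: 15.72
tool_pos: [0.5134, -0.1173, 0.089]
tool_rot: [0.001, -0.04, 0.999, -0.001]
contact_force: [-5.2, -0.5, 11.1]
gripper_width: 0.097
grasp_force: 61.5
```

```bash
bash f.sh
```

```text
t 15.725 pos [ 0.5134 -0.1173  0.089 ] yaw -175.4 F [-5.2 -0.5 11.1] M [0.059 0.909 0.047] Mhub 0.042 w 0.09733896189788378 61.453925371170044
```

Request:
jog_arm:
  targets:
    - [[0.01, 0.04, 0], [0, 0, -0.25], 0]
    - [[0.01, 0.04, 0], [0, 0, -0.25], 0]
    - [[0.01, 0.04, 0], [0, 0, -0.25], 0]

```text
time: 16.1
tool_pos: [0.5132, -0.1163, 0.0891]
tool_rot: [0.001, -0.057, 0.998, -0.001]
contact_force: [-3.5, 0.3, 11.4]
gripper_width: 0.101
grasp_force: 61.4
```

```bash
bash f.sh
```

```text
t 16.1 pos [ 0.5132 -0.1163  0.0891] yaw -173.4 F [-3.5  0.3 11.4] M [0.106 0.743 0.071] Mhub 0.089 w 0.10136655905406342 61.41796946525574
```

Request:
jog_arm:
  targets:
    - [[0.0, 0.04, 0], [0, 0, -0.25], 0]
    - [[0.0, 0.04, 0], [0, 0, -0.25], 0]
    - [[0.0, 0.04, 0], [0, 0, -0.25], 0]

```text
time: 16.48
tool_pos: [0.5131, -0.1154, 0.0891]
tool_rot: [0.001, -0.075, 0.997, -0.001]
contact_force: [-4.3, 0.3, 10.1]
gripper_width: 0.105
grasp_force: 61.4
```

```bash
bash f.sh
```

```text
t 16.475 pos [ 0.5131 -0.1154  0.0891] yaw -171.4 F [-4.3  0.3 10.1] M [0.075 0.796 0.073] Mhub 0.098 w 0.10478265219688825 61.41859531402588
```

Request:
jog_arm:
  targets:
    - [[0.0, 0.04, 0], [0, 0, -0.25], 0]
    - [[0.0, 0.04, 0], [0, 0, -0.25], 0]
    - [[0.0, 0.04, 0], [0, 0, -0.25], 0]

```text
time: 16.85
tool_pos: [0.5129, -0.1144, 0.0891]
tool_rot: [0.001, -0.092, 0.996, -0.001]
contact_force: [-4.5, -0.7, 11.1]
gripper_width: 0.098
grasp_force: 61.4
```

```bash
bash f.sh
```

```text
t 16.85 pos [ 0.5129 -0.1144  0.0891] yaw -169.4 F [-4.5 -0.7 11.1] M [0.045 0.844 0.016] Mhub 0.016 w 0.09763062403308916 61.41912817955017
```

Request:
jog_arm:
  targets:
    - [[0.005, 0.04, 0], [0, 0, -0.25], 0]
    - [[0.005, 0.04, 0], [0, 0, -0.25], 0]
    - [[0.005, 0.04, 0], [0, 0, -0.25], 0]

```text
time: 17.23
tool_pos: [0.5127, -0.1134, 0.0891]
tool_rot: [0.001, -0.109, 0.994, -0.001]
contact_force: [-4.4, 0.5, 11.3]
gripper_width: 0.101
grasp_force: 61.4
```

```bash
bash f.sh
```

```text
t 17.225 pos [ 0.5127 -0.1134  0.0891] yaw -167.4 F [-4.4  0.5 11.3] M [0.044 0.795 0.006] Mhub 0.044 w 0.10071839618024032 61.416592597961426
```

Request:
jog_arm:
  targets:
    - [[0.005, 0.04, 0], [0, 0, -0.25], 0]
    - [[0.005, 0.04, 0], [0, 0, -0.25], 0]
    - [[0.005, 0.04, 0], [0, 0, -0.25], 0]

```text
time: 17.6
tool_pos: [0.5124, -0.1125, 0.0892]
tool_rot: [0.001, -0.127, 0.992, -0.001]
contact_force: [-3.2, 0.2, 10.8]
gripper_width: 0.102
grasp_force: 61.4
```

```bash
bash f.sh
```

```text
t 17.6 pos [ 0.5124 -0.1125  0.0892] yaw -165.4 F [-3.2  0.2 10.8] M [0.103 0.727 0.041] Mhub 0.067 w 0.1017906661071092 61.414031982421875
```

Request:
jog_arm:
  targets:
    - [[0.005, 0.04, 0], [0, 0, -0.25], 0]
    - [[0.005, 0.04, 0], [0, 0, -0.25], 0]
    - [[0.005, 0.04, 0], [0, 0, -0.25], 0]

```text
time: 17.98
tool_pos: [0.5121, -0.1115, 0.0892]
tool_rot: [0.001, -0.144, 0.99, -0.001]
contact_force: [-3.6, 0.6, 11.1]
gripper_width: 0.102
grasp_force: 61.4
```

```bash
bash f.sh
```

```text
t 17.975 pos [ 0.5121 -0.1115  0.0892] yaw -163.4 F [-3.6  0.6 11.1] M [ 0.071  0.687 -0.045] Mhub -0.0 w 0.10249068825028947 61.40889286994934
```

Request:
jog_arm:
  targets:
    - [[0.005, 0.04, 0], [0, 0, -0.25], 0]
    - [[0.005, 0.04, 0], [0, 0, -0.25], 0]
    - [[0.005, 0.04, 0], [0, 0, -0.25], 0]

```text
time: 18.35
tool_pos: [0.5118, -0.1106, 0.0892]
tool_rot: [0.002, -0.161, 0.987, -0.001]
contact_force: [-3.1, -0.2, 11.8]
gripper_width: 0.102
grasp_force: 61.4
```

```bash
bash f.sh; python3 -c "
from h import *
p,P=wristpts(); cv2.imwrite('pics/wb3.png',p[:,:,::-1])
h=cv2.cvtColor(p,cv2.COLOR_RGB2HSV);Z=P[...,2];d=np.hypot(P[...,0]-.485,P[...,1]+.119);m=(h[...,1]>110)&(h[...,0]>10)&(h[...,0]<35)&(Z>.03)&(Z<.07)&(d<.075)
print(m.sum(),P[m].mean(0))"
```

```text
t 18.35 pos [ 0.5118 -0.1106  0.0892] yaw -161.4 F [-3.1 -0.2 11.8] M [0.142 0.678 0.027] Mhub 0.047 w 0.10153082821000121 61.40695095062256
1463 [ 0.46384055 -0.12584634  0.05339697]
```

View pics/wb3.png

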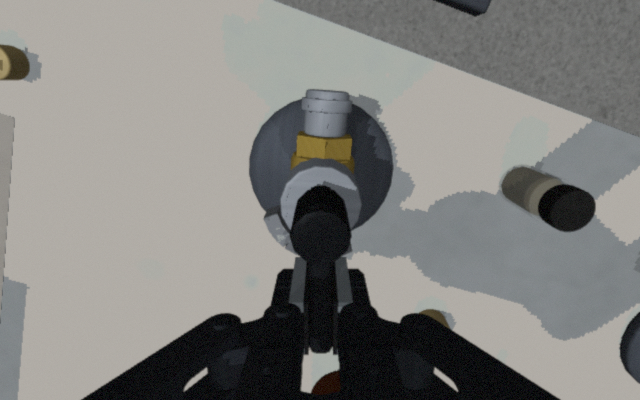

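The gripped lever and the pipe's cap at (327,110) are almost in line, so the turn is about 1.6 and the body has not been dragged. Still no stop, so I'll continue.

Request:
jog_arm:
  targets:
    - [[0.005, 0.04, 0], [0, 0, -0.25], 0]
    - [[0.005, 0.04, 0], [0, 0, -0.25], 0]
    - [[0.005, 0.04, 0], [0, 0, -0.25], 0]

```text
time: 18.77
tool_pos: [0.5115, -0.1096, 0.0893]
tool_rot: [0.002, -0.178, 0.984, -0.001]
contact_force: [-3.0, 0.0, 10.8]
gripper_width: 0.104
grasp_force: 61.4
```

```bash
bash f.sh
```

```text
t 18.775 pos [ 0.5115 -0.1096  0.0893] yaw -159.4 F [-3.   0.  10.8] M [0.13  0.606 0.081] Mhub 0.11 w 0.10408270040424943 61.40362501144409
```

Request:
jog_arm:
  targets:
    - [[0.005, 0.04, 0], [0, 0, -0.25], 0]
    - [[0.005, 0.04, 0], [0, 0, -0.25], 0]
    - [[0.005, 0.04, 0], [0, 0, -0.25], 0]

```text
time: 19.15
tool_pos: [0.5111, -0.1087, 0.0893]
tool_rot: [0.002, -0.196, 0.981, -0.001]
contact_force: [-2.1, 0.1, 10.7]
gripper_width: 0.101
grasp_force: 61.4
```

```bash
bash f.sh
```

```text
t 19.15 pos [ 0.5111 -0.1087  0.0893] yaw -157.4 F [-2.1  0.1 10.7] M [0.141 0.648 0.037] Mhub 0.062 w 0.10057534407069621 61.40118598937988
```

Request:
jog_arm:
  targets:
    - [[0.005, 0.04, 0], [0, 0, -0.25], 0]
    - [[0.005, 0.04, 0], [0, 0, -0.25], 0]
    - [[0.005, 0.04, 0], [0, 0, -0.25], 0]

```text
time: 19.52
tool_pos: [0.5107, -0.1078, 0.0894]
tool_rot: [0.002, -0.213, 0.977, -0.001]
contact_force: [-3.2, 0.1, 11.9]
gripper_width: 0.104
grasp_force: 61.4
```

```bash
bash f.sh
```

```text
t 19.525 pos [ 0.5107 -0.1078  0.0894] yaw -155.4 F [-3.2  0.1 11.9] M [0.192 0.531 0.001] Mhub 0.04 w 0.10361181242522946 61.397799253463745
```

Request:
jog_arm:
  targets:
    - [[0.005, 0.04, 0], [0, 0, -0.25], 0]
    - [[0.005, 0.04, 0], [0, 0, -0.25], 0]
    - [[0.005, 0.04, 0], [0, 0, -0.25], 0]

```text
time: 19.9
tool_pos: [0.5102, -0.1069, 0.0894]
tool_rot: [0.002, -0.23, 0.973, -0.001]
contact_force: [-1.9, 0.5, 10.9]
gripper_width: 0.1
grasp_force: 61.4
```

```bash
bash f.sh
```

```text
t 19.9 pos [ 0.5102 -0.1069  0.0894] yaw -153.4 F [-1.9  0.5 10.9] M [ 0.156  0.565 -0.009] Mhub 0.027 w 0.09976962535068529 61.393704414367676
```

Request:
jog_arm:
  targets:
    - [[0.005, 0.03, 0], [0, 0, -0.19], 0]
    - [[0.005, 0.03, 0], [0, 0, -0.19], 0]
    - [[0.005, 0.03, 0], [0, 0, -0.19], 0]

```text
time: 20.27
tool_pos: [0.5099, -0.1063, 0.0894]
tool_rot: [0.002, -0.242, 0.97, -0.001]
contact_force: [-2.0, 0.5, 11.7]
gripper_width: 0.101
grasp_force: 61.4
```

```bash
bash f.sh
```

```text
t 20.275 pos [ 0.5099 -0.1063  0.0894] yaw -151.9 F [-2.   0.5 11.7] M [ 0.211  0.484 -0.04 ] Mhub -0.002 w 0.10070291189175216 61.363205909729004
```

Request:
jog_arm:
  targets:
    - [[0.005, 0.03, 0], [0, 0, -0.19], 0]
    - [[0.005, 0.03, 0], [0, 0, -0.19], 0]
    - [[0.005, 0.03, 0], [0, 0, -0.19], 0]

```text
time: 20.65
tool_pos: [0.5096, -0.1058, 0.0895]
tool_rot: [0.002, -0.255, 0.967, -0.001]
contact_force: [-0.8, 0.4, 10.5]
gripper_width: 0.103
grasp_force: 61.3
```

```bash
bash f.sh
```

```text
t 20.65 pos [ 0.5096 -0.1058  0.0895] yaw -150.4 F [-0.8  0.4 10.5] M [ 0.16   0.433 -0.086] Mhub -0.065 w 0.10252390588345123 61.32297992706299
```

Request:
jog_arm:
  targets:
    - [[0.005, 0.03, 0], [0, 0, -0.19], 0]
    - [[0.005, 0.03, 0], [0, 0, -0.19], 0]
    - [[0.005, 0.03, 0], [0, 0, -0.19], 0]

```text
time: 21.02
tool_pos: [0.5093, -0.1052, 0.0895]
tool_rot: [0.002, -0.268, 0.963, -0.001]
contact_force: [-0.0, -0.2, 10.2]
gripper_width: 0.098
grasp_force: 61.3
```

```bash
bash f.sh
```

```text
t 21.025 pos [ 0.5093 -0.1052  0.0895] yaw -148.9 F [-0.  -0.2 10.2] M [ 0.255  0.349 -0.101] Mhub -0.104 w 0.09759363705311144 61.28258228302002
```

```bash
python3 -c "
from h import *
p,P=wristpts(); cv2.imwrite('pics/wb4.png',p[:,:,::-1])
h=cv2.cvtColor(p,cv2.COLOR_RGB2HSV);Z=P[...,2];d=np.hypot(P[...,0]-.485,P[...,1]+.119);m=(h[...,1]>110)&(h[...,0]>10)&(h[...,0]<35)&(Z>.03)&(Z<.07)&(d<.075)
print(m.sum(),P[m].mean(0))
m=(Z>.03)&(Z<.07)&(d<.07)&(d>.035)&(P[...,0]<.47)
print('cap',m.sum(),P[m].mean(0))
X=P[(Z>.004)&(Z<.02)&(d<.07)]; print('foot',cv2.minEnclosingCircle((X[:,:2]*1000).astype(np.float32)))
"
```

```text
1557 [ 0.46888451 -0.12546874  0.05292067]
cap 1527 [ 0.44439511 -0.13158098  0.05143142]
foot ((484.98028564453125, -119.98731994628906), 45.860469818115234)
```

Request:
jog_arm:
  targets:
    - [[0.0, 0.03, 0], [0, 0, -0.19], 0]
    - [[0.0, 0.03, 0], [0, 0, -0.19], 0]
    - [[0.0, 0.03, 0], [0, 0, -0.19], 0]

```text
time: 21.45
tool_pos: [0.509, -0.1047, 0.0895]
tool_rot: [0.003, -0.281, 0.96, -0.001]
contact_force: [-0.7, -1.0, 10.5]
gripper_width: 0.096
grasp_force: 61.3
```

```bash
bash f.sh
```

```text
t 21.45 pos [ 0.509  -0.1047  0.0895] yaw -147.4 F [-0.7 -1.  10.5] M [ 0.106  0.305 -0.209] Mhub -0.222 w 0.09574803076077931 61.27436399459839
```

The moment has built up to −0.22 N m at a turn of about 1.86, inside the stop's allowed range, so this is the stop. Releasing.

Request:
jog_arm:
  targets:
    - [[0.0, 0, 0], [0, 0, 0], 10]
    - [[0.0, 0, 0], [0, 0, 0], 20]
    - [[0.0, 0, 0], [0, 0, 0], 35]
    - [[0.0, 0, 0], [0, 0, 0], 35]
    - [[0, 0, 0], [0, 0, 0], 35]
    - [[0.0, 0, -1.5], [0, 0, 0], 35]
    - [[0.0, 0, -3.5], [0, 0, 0], 35]
    - [[0.0, 0, -4.5], [0, 0, 0], 35]

```text
time: 22.45
tool_pos: [0.5076, -0.1043, 0.202]
tool_rot: [0.002, -0.281, 0.96, -0.001]
contact_force: [0.6, -0.2, 0.2]
gripper_width: 0.351
grasp_force: 0.0
```

```bash
bash f.sh; python3 -c "
from h import *
p,P=wristpts(); cv2.imwrite('pics/wb5.png',p[:,:,::-1])
Z=P[...,2];d=np.hypot(P[...,0]-.485,P[...,1]+.119)
m=(Z>.03)&(Z<.07)&(d<.07)&(d>.035)&(P[...,0]<.47)
print('cap',m.sum(),P[m].mean(0))
X=P[(Z>.004)&(Z<.02)&(d<.07)]; print('foot',cv2.minEnclosingCircle((X[:,:2]*1000).astype(np.float32)))
P[d>.07]=0; lever(P,.115)"
```

```text
t 22.45 pos [ 0.5076 -0.1043  0.202 ] yaw -147.3 F [ 0.6 -0.2  0.2] M [-0.07  -0.009  0.056] Mhub 0.043 w 0.35056587296438413 0.0
cap 589 [ 0.44446338 -0.13123557  0.05142931]
foot ((485.03729248046875, -119.96318817138672), 45.85399627685547)
comp 1891 z 0.119 mean [ 0.4966 -0.1137  0.1187] [ 501.4 -107.9] [65.  22.2] 36.7
  s -0.0222 mid 0.0000 w 0.0172
  s -0.0162 mid -0.0000 w 0.0206
  s -0.0102 mid -0.0000 w 0.0201
  s -0.0042 mid -0.0003 w 0.0149
  s 0.0018 mid 0.0001 w 0.0097
  s 0.0078 mid 0.0001 w 0.0095
  s 0.0138 mid -0.0002 w 0.0094
  s 0.0198 mid 0.0001 w 0.0095
  s 0.0258 mid -0.0002 w 0.0095
  s 0.0318 mid 0.0001 w 0.0096
  s 0.0378 mid 0.0000 w 0.0090
  c [ 0.4966 -0.1137] u [0.8729 0.4878] ang 29.2 s [-0.0249  0.0392]
```

Cock_b's lever top is at 0.119, so it has sprung up and latched at the open stop. The foot is unmoved and the arm is clear. Handing in.

```bash
python3 -c "
from plant import *
print(job_done())"
```

```text
the job is handed in; nothing more can be done
None
```

The job is handed in: by the wrist camera, cock_a is shut and cock_b is open on its stop, both levers sprung up into their latches and neither cock moved more than about 1 mm at its foot; the judge returned no verdict.

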